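# Close up the friction tester's weight case

### The arm

A 6-joint arm with a two-finger parallel gripper is mounted at the origin on the work surface. World frame = base frame: x ahead of the robot, y to its left, z up, the work surface at z = 0. Lengths are in m, angles in rad, forces in N, time in s.
With the tool pointing down it reaches from about 0.3 to 0.875 m from the base axis. Payload 4.2 kg.
Tool frame: the origin (TCP) lies midway between the tips of the shut fingers; the grasp point (between the pads) lies 19 mm behind it; x points along the fingers, z is the direction in which the jaws open and shut, and the axes are right-handed (so a half turn about x gives the same grasp; the last joint's range is limited). The gripper opens to 85 mm and grips with 20 to 120 N. Pads are 22 mm wide; open, the fingers measure 114 mm over their backs; the gripper's body (76 mm by 85 mm) begins 54 mm behind the grasp point. The pads swing forward as they close: fully open they stand 13 mm farther back than shut.
Start: joints at [1.181, 0.32, 1.565, -0, 1.257, -0.02], TCP at [0.208, 0.536, 0.231] pointing down, gripper open.
Joint ranges: [-3.11, 3.11], [-0.84, 2.01], [0.21, 2.61], [-1.34, 4.49], [0.05, 2.63], [-2.56, 2.56]. Speed limits (rad/s): [2.57, 2.57, 3.14, 3.14, 3.14, 3.14].

### API

Orientations are given as a unit quaternion [x, y, z, w].
In Python, from rig import get_obs, eyes, job gives the robot as it stands.
- The arm moves only by the tool send_rows, never from a script. Its arguments are lists of equal length, an entry for each row: "gripper": the finger opening in cm, from 0 to 8.54; "dp": the shift along the tool's x, y, z in cm, a list of three; "turn": the turn, a rotation vector about the tool's x, y, z in degrees, a list of three. In form: {"gripper": [gripper, ...], "dp": [[tx, ty, tz], ...], "turn": [[ax, ay, az], ...]}. A call has 1 to 20 rows; each row shifts and turns the commanded pose from where the row before left it, along the tool's axes as they then stand; what a row does not reach is not made up. A row lasts 1/8 s, in which the tool goes at most 62.5 mm and 10.7 degrees, less where a joint would pass 70% of its speed; a pose out of reach is approached as far as the arm can. A call is refused whole if a number of a shift passes 6.25 or a number of a turn 10.7, either way. A call with a gripper value outside its range is refused whole. The fingers move at their own pace and stop on an object; "force" is the grip in N (left out, the last holds). Time passes only in rows, so rows that do not move let the fingers close. It gives the time, the measured TCP pose, the force and the opening at its end, in the units of the state.
- get_obs(): the state, without advancing time (a new reading comes with each control period).
- eyes.grab_frame(name): name is "scene" or "top" or "wrist"; returns a dict with "color" (384x512x3 uint8, blue, green, red), "z_map" (384x512 float32, m along the optical axis (not along the pixel's ray), 0 where there is no reading), "vertical_fov" (degrees; the focal length in pixels is half the picture's height over the tangent of half this angle, whatever the lens; pixels are square), "cx", "cy" (the principal point, pixels), "camera_from_world" (4x4, takes a point from world to camera coordinates); the wrist camera has in their place "tool_from_camera" (4x4, takes a point from camera to tool coordinates, whose origin is the TCP and whose axes are the tool frame's). Camera axes: x right, y up, looking along -z (the intrinsics and any distortion apply to the point x, -y, -z); pixel columns grow to the right and rows downward; lengths in m; the calibration is good to about 2 mm. A picture is of the moment at which its call begins: read the wrist's pose just before it.
- job.sign_off(): hands the job in, once; it reports no verdict.
Trained networks look in a picture, given as the dict that the camera call returned (one of the last four; its "shot" number tells which), for a name from the list of things; names that differ only in an ending like _2 or _b are one class to them, and where a whole thing is asked for, a point or a joint stands for the part that bears it (a point fixed in the world has none). Each returns a list of dicts, best first, with "conf" (0 to 1); they miss things now and then, are a little off and sometimes report something else, mostly with a low value. They report only what shows in the picture. A call takes as long as a camera call.
- eyes.find_in(picture, query): "point" ([x, y, z] in m, in world coordinates, good to about 4 mm: the middle of the surface that is visible of it).
The state is a dict: "t": time; "joint_positions": joint angles; "qvel": joint speeds; "joint_torque": joint torques, N m; "tcp_pos": TCP position; "orientation": TCP orientation; "contact_force": force on the tool from outside, world axes, zero at the start; "moment": the same for the moment, N m; "gripper_width": finger opening in m.
Only numpy, scipy, OpenCV 4.12 (cv2) and the standard library are available. Lean on these libraries where they do the work, as an engineer would, in place of code of your own. Each camera call takes 0.05 s, during which the arm holds its last target.

### The job

Close up the weight case for storage: first push the red inner flap down flat over the test pins, and only then swing the case's cover over and ease it fully shut, without letting it slam. Nothing is to be picked up: leave the weights in their pockets and the things around the case where they are.

Things in the scene. Friction and masses are not known exactly. Their poses are not given: they have to be found in the camera images.
- case: fixed aluminium case, outer size 190 (its x) x 300 (its y) x 70 mm high without the cover, walls 6 mm. Origin: centre of its underside, on the bench (z = 0). x points from its front (robot side: two latches, handle) to the rear rim where the cover is hinged; y points to its left end, where the flap is hinged; z up. Weights stand in its right part, test pins in the bay at its left end.
- flap (a joint): angle (rad) of the red inner flap. 0 = folded flat over the pin bay (a stop), 1.57 = upright, 1.8 = stop. It folds towards the case's -y. Flat, it lies about 4 mm below the rim, its free edge at case y = 40 mm. Stiff friction hinge (0.08 N m): it stays where it is left, and 1 to 2 N on its outer half move it.
- flap_hinge (a point): middle of the flap's hinge line, which runs along the case's x just inside the left end wall: case x = 0, y = 140, z = 64 mm (the wall's top is at 70 mm).
- flap_edge (a point): middle of the flap's free edge, on its outer face (the face that is up when folded), 100 mm from the hinge line; about 164 mm above the bench when upright. The flap is a stiff red leaf, 150 mm along the case's x by 100 mm, 4 mm thick, black foam pad beneath, and a white thumb tab (36 x 12 mm, 5 mm proud) on the outer face at this edge.
- cover (a joint): angle (rad) of the case's hinged cover. 0 = shut flat on the rim (a stop), 1.57 = upright at the rear, 1.95 = stop. It closes towards the case's -x. Stiff friction hinge (0.8 N m): it stays where it is left, and 3 to 10 N square to its outer half move it. Mass 0.35 to 0.6 kg. A standing flap blocks it.
- cover_hinge (a point): middle of the cover's hinge line, which runs along the case's y at the top of the rear wall: case x = 95, y = 0, z = 71 mm. The line lies in the plane of the cover's inner rim.
- cover_edge (a point): middle of the cover's free edge, on its outer face, 190 mm from the hinge; about 260 mm above the bench when upright, over the case's front when shut. The cover is a shallow aluminium shell 190 x 300 mm, 24 mm deep: its outer face is flat and parallel to the rim plane, 24 mm from it (case x = 119 mm when upright, 95 mm above the bench when shut).
- weight_500_mid (a point): centre of a loose stainless weight with a knob on top (500 g, 42 mm diameter, 58 mm tall), standing in a foam pocket in the right part of the case, top at or below 78 mm above the bench; stays there.
- weight_200a_mid (a point): centre of a loose stainless weight with a knob on top (200 g, 31 mm diameter, 49 mm tall), standing in a foam pocket in the right part of the case, top at or below 78 mm above the bench; stays there.
- weight_200b_mid (a point): centre of a loose stainless weight with a knob on top (200 g, 31 mm diameter, 49 mm tall), standing in a foam pocket in the right part of the case, top at or below 78 mm above the bench; stays there.
- weight_100_mid (a point): centre of a loose stainless weight with a knob on top (100 g, 25 mm diameter, 41 mm tall), standing in a foam pocket in the right part of the case, top at or below 78 mm above the bench; stays there.
- ball_jar_mid (a point): centre of a loose amber jar with a white cap, 50 mm diameter, 75 mm tall, on the bench by the right end of the case; leave alone.
- counterweight_mid (a point): centre of a loose steel cylinder standing on the bench by the right end of the case, 52 mm diameter, 55 mm tall; leave alone.
- disc_mid (a point): centre of a loose steel test disc lying flat on the bench by the left end of the case, 64 mm diameter, 10 mm thick; leave alone.
- driver_grip (a point): middle of the handle of a loose screwdriver with a yellow handle, 170 mm long, lying on the bench beyond the left end of the case; leave alone.

How it is judged:
On the way, in this order (a step that is already met when the one before it is completed fails the run):
1. the flap is folded down flat while the cover still stands open (value of joint flap below 0.06 rad and value of joint cover above 1 rad), for 0.2 s.
2. the cover is fully shut over the folded flap (value of joint cover below 0.03 rad and value of joint flap below 0.06 rad), for 0.2 s.
At the end, for the whole second after the job is handed in: flap folded flat (joint below 0.06 rad, 6 mm at its edge), cover fully shut (joint below 0.03 rad, 6 mm at its edge), both at rest (all of step 2 and velocity of joint flap between -0.05 and 0.05 rad/s and velocity of joint cover between -0.05 and 0.05 rad/s); the robot touches nothing.
It fails at once if the cover swung over (below 1.0 rad) while the flap is not folded down (above 0.12 rad) (value of joint cover below 1 rad and value of joint flap above 0.12 rad).
It fails at once if the cover slams: faster than 3 rad/s in the last 0.5 rad (value of joint cover below 0.5 rad and velocity of joint cover below -3 rad/s).
It fails at once if a weight in the case is lifted or moved by more than 12 mm (distance of any of weight_500_mid, weight_200a_mid, weight_200b_mid, weight_100_mid from where it was at the start of the episode above 0.012 m).
It fails at once if a thing beside the case is moved by more than 20 mm (distance of any of ball_jar_mid, counterweight_mid, disc_mid, driver_grip from where it was at the start of the episode above 0.02 m).
It also fails if it takes over 54 s, if anything falls off the work surface, if the arm or the gripper's body presses on something with over 40 N, if the wrist force passes 120 N, or if a joint passes its speed limit or range.

## Working session

There is one attempt and no reset: what is moved stays moved. The work goes in short steps, Python scripts to look and compute and a tool call to move; the robot and the scene stay as the last step left them, time stands still between calls to the robot, and variables do not carry over. Pictures are saved under pics/ and viewed, and the job is handed in when it is done.

Besides the shell and the picture viewer there is one more tool, called after "Call:" as name(argument=value, ...) on one line, values as JSON. send_rows: Moves the arm, as the interface text tells. Its arguments: {"type":"object","properties":{"gripper":{"type":"array"},"dp":{"type":"array"},"turn":{"type":"array"},"force":{"type":"number"}},"required":["gripper","dp","turn"]}

```bash
ls; mkdir -p pics
cat > h.py <<'E'
import numpy as np, cv2
from rig import get_obs, eyes, job
from scipy.spatial.transform import Rotation as R
def world(p,mask=None):
    z=p["z_map"];h,w=z.shape;f=h/2/np.tan(np.radians(p["vertical_fov"])/2)
    v,u=np.mgrid[:h,:w]
    X=np.stack([(u-p["cx"])/f*z,-(v-p["cy"])/f*z,-z,np.ones_like(z)],-1)
    if "camera_from_world" in p: T=np.linalg.inv(p["camera_from_world"])
    else:
        o=get_obs();W=np.eye(4);W[:3,:3]=R.from_quat(o["orientation"]).as_matrix();W[:3,3]=o["tcp_pos"];T=W@p["tool_from_camera"]
    return (X@T.T)[...,:3]
E
python3 - <<'E'
from h import *
o=get_obs();print(o)
for n in ["scene","top","wrist"]:
    p=eyes.grab_frame(n);cv2.imwrite(f"pics/{n}0.png",p["color"]);print(n,{k:v for k,v in p.items() if k not in("color","z_map")})
    for q in ["case","flap_hinge","flap_edge","cover_hinge","cover_edge","flap","cover","weight_500_mid","disc_mid","driver_grip","ball_jar_mid","counterweight_mid"]:
        try:
            for r in eyes.find_in(p,q)[:2]: print(q,np.round(r["point"],3),round(r["conf"],2))
        except Exception as e: print(q,e)
E
```

```text
pics
{'t': 0.0, 'joint_positions': array([ 1.18101246e+00,  3.20292002e-01,  1.56568803e+00, -2.56438395e-05,
        1.25736530e+00, -1.99988769e-02]), 'qvel': array([-1.68371782e-04,  2.30199478e-03,  3.21940793e-05,  1.85780228e-03,
        8.24870693e-04, -7.35343063e-04]), 'joint_torque': array([-1.67413651e-03, -4.15527356e+01, -2.34163320e+01, -4.85573548e-05,
        8.35472136e-03,  2.87223493e-06]), 'tcp_pos': array([0.2076402 , 0.53569409, 0.23047869]), 'orientation': array([-0.3999068 ,  0.58391006,  0.39921268,  0.58288321]), 'contact_force': array([ 0.23584395, -0.06285519, -0.12551285]), 'moment': array([ 0.01275837, -0.03341531, -0.00302332]), 'gripper_width': 0.08538205430908606}
scene {'vertical_fov': 57.86995247115553, 'cx': 255.98694583405316, 'cy': 190.46948336582977, 'camera_from_world': array([[ 0.88668107,  0.46200131,  0.01874763, -0.49858998],
       [-0.26227058,  0.46913458,  0.8432834 ,  0.03184024],
       [ 0.38080287, -0.75264038,  0.5371421 , -0.98056115],
       [ 0.        ,  0.        ,  0.        ,  1.        ]]), 'shot': 1}
case [ 0.522 -0.079  0
[... 1205 characters left out ...]
.6
disc_mid [0.452 0.17  0.013] 0.6
driver_grip [0.448 0.254 0.02 ] 0.95
ball_jar_mid [ 0.529 -0.243  0.077] 0.95
ball_jar_mid [ 0.553 -0.033  0.051] 0.64
counterweight_mid [ 0.6   -0.221  0.054] 0.72
wrist {'vertical_fov': 63.92942022946993, 'cx': 255.1898673086697, 'cy': 191.64625552417544, 'tool_from_camera': array([[-7.11557477e-04,  3.13979946e-01, -9.49429348e-01,
        -1.42332608e-01],
       [-3.87266285e-04,  9.49429431e-01,  3.13980263e-01,
         8.06721625e-02],
       [ 9.99999672e-01,  5.91096980e-04, -5.53979763e-04,
        -8.03548101e-04],
       [ 0.00000000e+00,  0.00000000e+00,  0.00000000e+00,
         1.00000000e+00]]), 'shot': 3}
disc_mid [0.437 0.166 0.012] 0.53
```

View pics/scene0.png

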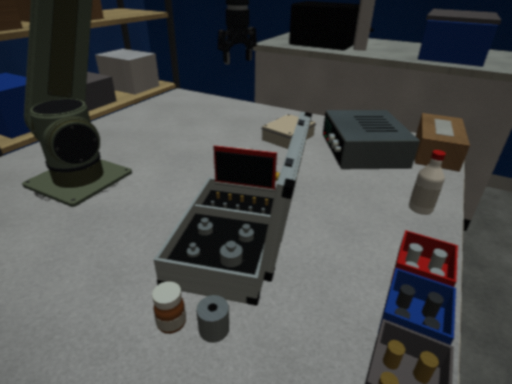

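View pics/top0.png

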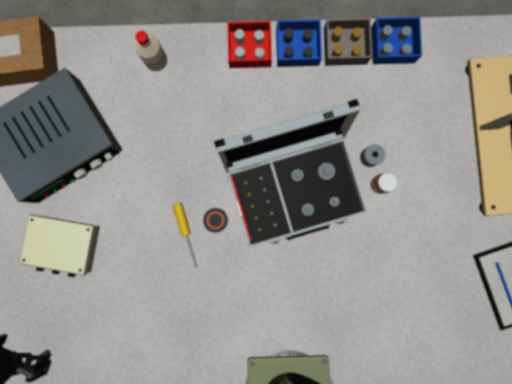

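Run:
```python
from h import *
p=eyes.grab_frame("top");W=world(p);c=p["color"].astype(int)
hsv=cv2.cvtColor(p["color"],cv2.COLOR_BGR2HSV)
ok=p["z_map"]>0
red=ok&((hsv[...,0]<8)|(hsv[...,0]>172))&(hsv[...,1]>140)&(hsv[...,2]>60)
P=W[red];print("red",len(P));
for a in (1,25,50,75,99):print(a,np.round(np.percentile(P,a,axis=0),3))
# cells on rim z 0.06-0.075
m=ok&(W[...,2]>0.062)&(W[...,2]<0.076)&(W[...,0]>.3)&(W[...,0]<.75)&(abs(W[...,1])<.25)
v,u=np.where(m);im=p["color"].copy();im[m]=(0,255,0)
m2=ok&(W[...,2]>0.08)&(W[...,0]>.3)&(W[...,0]<.8)&(abs(W[...,1])<.3);im[m2&~red]=(255,0,0);im[red]=(0,0,255)
cv2.imwrite("pics/m.png",im)
for q in [m2]:
    P=W[q&~red]
    for a in (1,25,50,75,99):print(a,np.round(np.percentile(P,a,axis=0),3))
r=cv2.minAreaRect((W[m][:,:2]*1000).astype(np.float32));print(r)
s=eyes.grab_frame("scene");W=world(s);hsv=cv2.cvtColor(s["color"],cv2.COLOR_BGR2HSV)
red=(s["z_map"]>0)&((hsv[...,0]<8)|(hsv[...,0]>172))&(hsv[...,1]>140)&(hsv[...,2]>60)
P=W[red];print("red scene",len(P))
for a in (1,25,50,75,99):print(a,np.round(np.percentile(P,a,axis=0),3))
d=P-np.median(P,0);d=d[np.linalg.norm(d,axis=1)<.12];U,S,V=np.linalg.svd(d-d.mean(0),full_matrices=False);print("normal",V[2],S)
```

```text
red 1745
1 [0.42  0.023 0.   ]
25 [0.847 0.054 0.006]
50 [0.894 0.082 0.027]
75 [0.932 0.115 0.054]
99 [0.944 0.547 0.166]
1 [ 0.438 -0.144  0.081]
25 [ 0.608 -0.076  0.141]
50 [0.63  0.006 0.187]
75 [0.651 0.086 0.259]
99 [0.678 0.143 0.265]
((527.2656860351562, -62.81874084472656), (212.8480987548828, 370.03521728515625), 15.077380180358887)
red scene 875
1 [0.429 0.02  0.003]
25 [0.856 0.069 0.006]
50 [0.89  0.104 0.054]
75 [0.924 0.125 0.056]
99 [0.943 0.581 0.163]
normal [ 0.03071917 -0.38005488 -0.92445369] [1.13390106 0.91378957 0.52119441]
```

View pics/m.png

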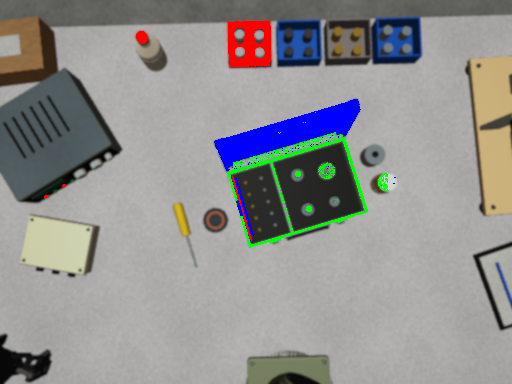

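```bash
cat >> h.py <<'E'
from scipy.optimize import least_squares
E
python3 - <<'E'
from h import *
p=eyes.grab_frame("top");W=world(p);ok=p["z_map"]>0
m=ok&(W[...,2]>0.064)&(W[...,2]<0.078)&(W[...,0]>.3)&(W[...,0]<.75)&(W[...,1]>-.19)&(W[...,1]<.2)
m=m.astype(np.uint8);n,l,st,ce=cv2.connectedComponentsWithStats(m);k=1+np.argmax(st[1:,4]);mm=l==k
P=W[mm];print(st[k],np.median(P[:,2]))
r=cv2.minAreaRect((P[:,:2]*1000).astype(np.float32));print(r)
# axes
for yaw in [np.radians(x) for x in np.arange(10,21,1)]:
    ex=np.array([np.cos(yaw),np.sin(yaw)]);ey=np.array([-ex[1],ex[0]])
    a=P[:,:2]@ex;b=P[:,:2]@ey
    print(round(np.degrees(yaw)),np.round([a.min(),a.max(),np.ptp(a),b.min(),b.max(),np.ptp(b)],3))
E
```

```text
[ 227  132  137   74 1318] 0.07361766964027894
((529.9094848632812, -26.111297607421875), (189.95407104492188, 300.66363525390625), 14.838347434997559)
10 [ 0.435  0.622  0.187 -0.273  0.038  0.311]
11 [ 0.43   0.618  0.188 -0.281  0.028  0.309]
12 [ 0.425  0.613  0.188 -0.289  0.018  0.307]
13 [ 0.42   0.609  0.189 -0.297  0.008  0.304]
14 [ 0.415  0.604  0.189 -0.305 -0.002  0.302]
15 [ 0.41   0.6    0.19  -0.313 -0.012  0.301]
16 [ 0.404  0.599  0.194 -0.322 -0.021  0.301]
17 [ 0.399  0.598  0.199 -0.332 -0.03   0.301]
18 [ 0.393  0.596  0.203 -0.342 -0.039  0.302]
19 [ 0.387  0.595  0.208 -0.351 -0.048  0.303]
20 [ 0.382  0.594  0.212 -0.361 -0.057  0.304]
```

```bash
cat >> h.py <<'E'
YAW=np.radians(14.84);C=np.array([.530,-.026,0])
RC=R.from_euler('z',YAW).as_matrix()
def tocase(W): return (W-C)@RC
def towld(c): return np.asarray(c)@RC.T+C
def rpt():
    for n in ["top","scene"]:
        p=eyes.grab_frame(n);W=tocase(world(p));ok=p["z_map"]>0
        x,y,z=W[...,0],W[...,1],W[...,2]
        fl=ok&(abs(x)<.065)&(y>.03)&(y<.2)&(z>.078)
        if n=="scene" or True:
            A=W[fl]
            if len(A): print(n,"flap n",len(A),"z max",A[:,2].max().round(3),"fit y(z)",np.round(np.polyfit(A[:,2],A[:,1],1),3),np.round(np.percentile(A[:,1],[2,50,98]),3))
        cv=ok&(abs(y)<.13)&(x>-.12)&(x<.3)&(z>.085)&(y<.05)
        A=W[cv]
        if len(A):
            B=A[A[:,2]>A[:,2].max()-.02]
            print(n,"cover n",len(A),"zmax",A[:,2].max().round(3),"top x",np.round(np.percentile(B[:,0],[2,50,98]),3))
E
python3 - <<'E'
from h import *
rpt()
p=eyes.grab_frame("scene");cv2.imwrite("pics/s2.png",cv2.resize(p["color"][90:310,130:400],None,fx=2.5,fy=2.5))
for n,c in dict(fh=[0,.14,.064],fe=[0,.14,.164],ch=[.095,0,.071],ce=[.119,0,.26]).items(): print(n,towld(c).round(3))
E
```

```text
top flap n 309 z max 0.169 fit y(z) [0.239 0.1  ] [0.131 0.137 0.146]
top cover n 2098 zmax 0.267 top x [0.098 0.109 0.121]
scene flap n 1755 z max 0.166 fit y(z) [0.061 0.126] [0.129 0.132 0.141]
scene cover n 796 zmax 0.265 top x [0.098 0.11  0.121]
fh [0.494 0.109 0.064]
fe [0.494 0.109 0.164]
ch [ 0.622 -0.002  0.071]
ce [0.645 0.004 0.26 ]
```

View pics/s2.png

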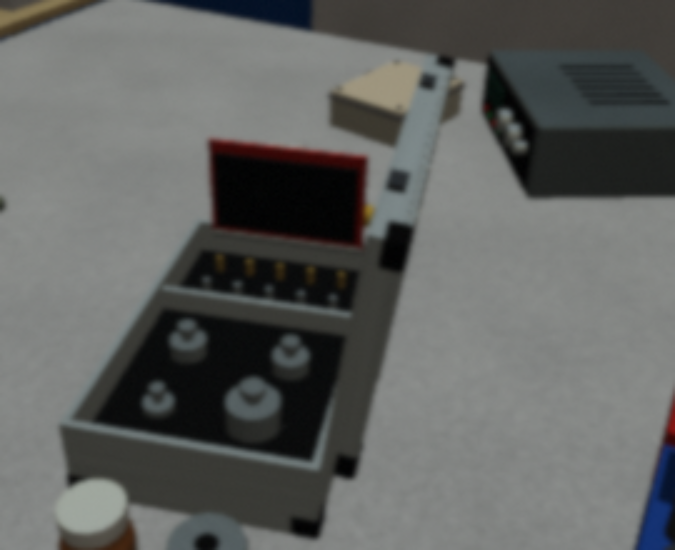

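```bash
cat >> h.py <<'E'
def st():
    o=get_obs();M=R.from_quat(o["orientation"]).as_matrix()
    print("t",round(o["t"],2),"tcp case",(tocase(o["tcp_pos"])*100).round(2),"F case",(o["contact_force"]@RC).round(1),"w",o["gripper_width"].round(3))
    Mc=RC.T@M
    print("tool axes in case (cols)\n",Mc.round(3));print("j",o["joint_positions"].round(2))
    return o,M
E
python3 - <<'E'
from h import *
st()
E
```

```text
Traceback (most recent call last):
  File "h.py", line 32, in st
    print("t",round(o["t"],2),"tcp case",(tocase(o["tcp_pos"])*100).round(2),"F case",(o["contact_force"]@RC).round(1),"w",o["gripper_width"].round(3))
                                                                                                                           ^^^^^^^^^^^^^^^^^^^^^^^^
AttributeError: 'float' object has no attribute 'round'
```

```bash
sed -i 's/o\["gripper_width"\].round(3)/round(o["gripper_width"],3)/' h.py
python3 - <<'E'
from h import *
st()
E
```

```text
t 2.25 tcp case [-16.74  62.59  23.13] F case [ 0.1 -1.2  0.4] w 0.086
tool axes in case (cols)
 [[ 0.    -0.809  0.588]
 [ 0.     0.588  0.809]
 [-1.     0.     0.   ]]
j [ 1.18  0.32  1.56  0.    1.26 -0.02]
```

Call:
send_rows(gripper=[0, 0, 0, 0, 0, 0, 0, 0, 0, 0, 0, 0, 0], dp=[[0, 0, 0], [0, 0, 0], [0, 0, 0], [0, 0, 0], [0, -1.6, -5], [0, -1.6, -5], [0, -1.6, -5], [0, -1.6, -5], [0, -1.6, -5], [0, -1.6, -5], [0, -1.6, -5], [0, -1.6, -5], [0, 0, 0]], turn=[[-9, 0, 0], [-9, 0, 0], [-9, 0, 0], [-9, 0, 0], [0, 0, 0], [0, 0, 0], [0, 0, 0], [0, 0, 0], [0, 0, 0], [0, 0, 0], [0, 0, 0], [0, 0, 0], [0, 0, 0]])

```text
t: 3.88
tcp_pos: [0.4353, 0.1797, 0.2314]
orientation: [0.559, -0.433, -0.559, -0.433]
contact_force: [0.1, -0.3, 0.3]
gripper_width: -0.0002
```

Run:
```python
from h import *
st()
p=eyes.grab_frame("scene");cv2.imwrite("pics/s3.png",cv2.resize(p["color"][20:310,100:400],None,fx=2,fy=2))
```

```text
t 3.88 tcp case [-3.89 22.31 23.14] F case [ 0.  -0.3  0.3] w -0.0
tool axes in case (cols)
 [[ 0.001 -1.     0.006]
 [-0.     0.006  1.   ]
 [-1.    -0.001 -0.   ]]
j [ 0.37  0.16  1.79 -0.    1.2  -1.46]
```

View pics/s3.png

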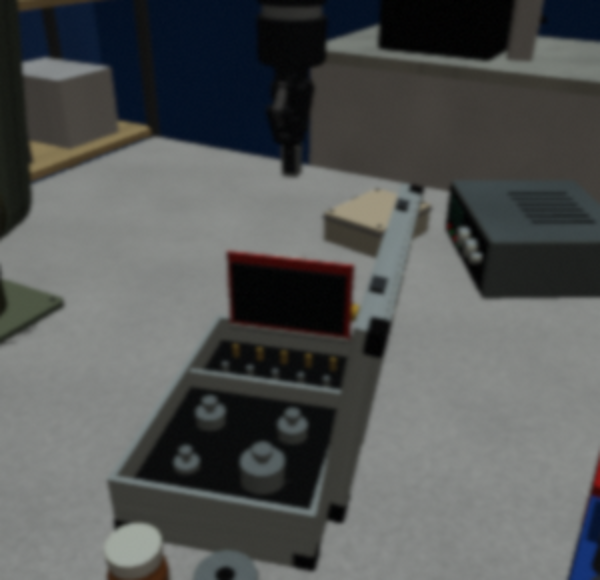

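Call:
send_rows(gripper=[0, 0, 0, 0, 0, 0, 0, 0, 0, 0, 0, 0, 0, 0, 0, 0, 0, 0], dp=[[4.4, 0, -2.1], [4.4, 0, -2.2], [0, 0, -1.3], [0, 0, -1.3], [0.1, 0, -1.2], [0.2, 0, -1.1], [0.4, 0, -1], [0.4, 0, -0.9], [0.6, 0, -0.9], [0.6, 0, -0.8], [0.8, 0, -0.6], [0.9, 0, -0.6], [0.6, 0, -0.3], [0.7, 0, -0.3], [0.6, 0, -0.2], [0.7, 0, -0.2], [0.6, 0, -0.1], [0, 0, 0]], turn=[[0, 0, 0], [0, 0, 0], [0, 0, 0], [0, 0, 0], [0, 0, 0], [0, 0, 0], [0, 0, 0], [0, 0, 0], [0, 0, 0], [0, 0, 0], [0, 0, 0], [0, 0, 0], [0, 0, 0], [0, 0, 0], [0, 0, 0], [0, 0, 0], [0, 0, 0], [0, 0, 0]])

```text
t: 6.18
tcp_pos: [0.4721, 0.0362, 0.0708]
orientation: [-0.56, 0.432, 0.561, 0.431]
contact_force: [0.1, -1.1, -0.4]
gripper_width: -0.0002
```

Run:
```python
from h import *
st()
p=eyes.grab_frame("scene");cv2.imwrite("pics/s4.png",cv2.resize(p["color"][20:310,100:400],None,fx=2,fy=2))
```

```text
t 6.17 tcp case [-4.    7.49  7.08] F case [-0.1 -1.1 -0.4] w -0.0
tool axes in case (cols)
 [[-0.001 -1.     0.   ]
 [ 0.     0.     1.   ]
 [-1.     0.001  0.   ]]
j [ 0.05  0.33  2.01  0.    0.79 -1.78]
```

View pics/s4.png

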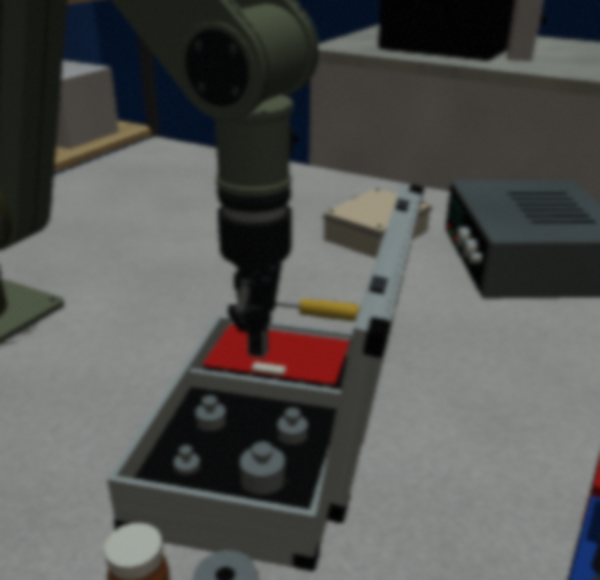

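Call:
send_rows(gripper=[0, 0, 0, 0, 0], dp=[[0.2, 0, 0], [0.2, 0, 0], [0.2, 0, 0], [0, 0, 0], [0, 0, 0]], turn=[[0, 0, 0], [0, 0, 0], [0, 0, 0], [0, 0, 0], [0, 0, 0]])

```text
t: 6.85
tcp_pos: [0.4727, 0.0362, 0.066]
orientation: [0.561, -0.431, -0.56, -0.432]
contact_force: [-1.7, -0.1, 5.8]
gripper_width: -0.0001
```

Call:
send_rows(gripper=[0, 0, 0], dp=[[0.2, 0, 0], [0, 0, 0], [0, 0, 0]], turn=[[0, 0, 0], [0, 0, 0], [0, 0, 0]])

```text
t: 7.22
tcp_pos: [0.4728, 0.0362, 0.0657]
orientation: [0.561, -0.431, -0.56, -0.432]
contact_force: [-5.9, -1.3, 20.8]
gripper_width: -0.0001
```

Call:
send_rows(gripper=[0, 0, 0, 0, 0, 0, 0, 0, 0, 0, 0], dp=[[-5.5, 0, 0], [-5.5, 0, 0], [-5.5, 0, 0], [-5.5, 0, 0], [-5.5, 0, 0], [0, -4.3, -1.5], [0, -4.3, -1.5], [0, -4.3, -1.5], [0, -4.3, -1.5], [0, -4.3, -1.5], [0, 0, 0]], turn=[[0, 0, 0], [0, 0, 0], [0, 0, 0], [0, 0, 0], [0, 0, 0], [0, 0, 0], [0, 0, 0], [0, 0, 0], [0, 0, 0], [0, 0, 0], [0, 0, 0]])

```text
t: 8.6
tcp_pos: [0.7016, 0.0184, 0.3347]
orientation: [-0.559, 0.432, 0.561, 0.431]
contact_force: [-0.9, -0.1, -0.6]
gripper_width: -0.0002
```

Run:
```python
from h import *
st()
p=eyes.grab_frame("scene");cv2.imwrite("pics/s5.png",cv2.resize(p["color"][20:310,100:400],None,fx=2,fy=2))
W=tocase(world(p));ok=p["z_map"]>0
x,y,z=np.moveaxis(W,-1,0)
a=ok&(abs(x)<.07)&(y>.05)&(y<.13)&(z>.05)&(z<.12);A=W[a];print("flap plane",len(A),np.polyfit(A[:,1],A[:,2],1),A[:,2].mean())
a=ok&(x>-.085)&(x<.085)&(y>.031)&(y<.037);print(W[a][:,2].mean() if a.any() else 0)
a=ok&(abs(abs(x)-0)<.3)&(x<-.09)&(x>-.095)&(abs(y)<.14)&(z>.05);print("front rim z",np.median(W[a][:,2]))
```

```text
t 8.6 tcp case [17.72 -0.11 33.47] F case [-0.9  0.1 -0.6] w -0.0
tool axes in case (cols)
 [[-0.003 -1.     0.001]
 [ 0.001  0.001  1.   ]
 [-1.     0.003  0.001]]
j [ 0.01  0.5   1.02  0.    1.62 -1.82]
flap plane 1005 [-0.00194051  0.06668111] 0.06650774971955808
0.05016551213573297
front rim z 0.06638586216501124
```

View pics/s5.png

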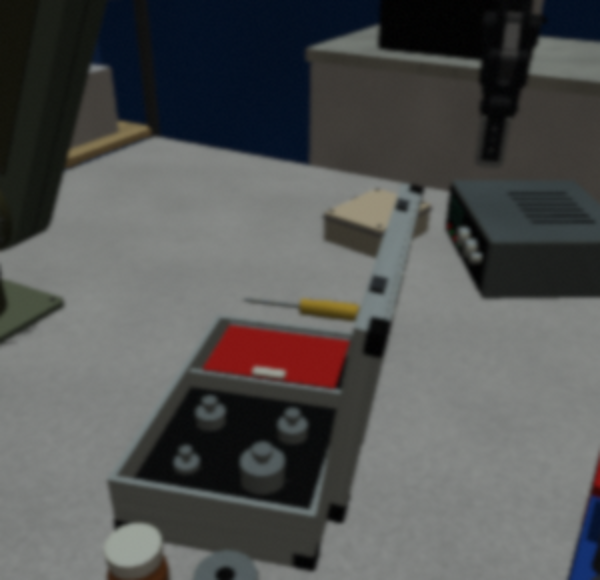

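Call:
send_rows(gripper=[0, 0, 0, 0, 0, 0, 0, 0, 0, 0, 0, 0, 0], dp=[[5, 1.1, 0], [4.9, 1.1, 0], [0, 1.2, 0], [0, 1.3, 0], [-0.1, 1.5, 0], [-0.1, 1.4, 0], [0.2, 1.5, 0], [0.2, 1.4, 0], [0.4, 1.4, 0], [0.4, 1.4, 0], [0.6, 1.3, 0], [0.7, 1.3, 0], [0, 0, 0]], turn=[[0, 0, 0], [0, 0, 0], [0, 0, 0], [0, 0, 0], [0, 0, 0], [0, 0, 0], [0, 0, 0], [0, 0, 0], [0, 0, 0], [0, 0, 0], [0, 0, 0], [0, 0, 0], [0, 0, 0]])

```text
t: 10.28
tcp_pos: [0.5453, -0.0224, 0.2185]
orientation: [0.561, -0.431, -0.559, -0.432]
contact_force: [-0.7, -0.2, 0.5]
gripper_width: -0.0
```

Run:
```python
from h import *
st()
p=eyes.grab_frame("scene");cv2.imwrite("pics/s6.png",cv2.resize(p["color"][20:310,100:400],None,fx=2,fy=2))
```

```text
t 10.28 tcp case [ 1.57 -0.05 21.85] F case [-0.8 -0.   0.5] w -0.0
tool axes in case (cols)
 [[ 0.003 -1.     0.001]
 [-0.001  0.001  1.   ]
 [-1.    -0.003 -0.001]]
j [-0.06  0.28  1.65 -0.    1.2  -1.89]
```

View pics/s6.png

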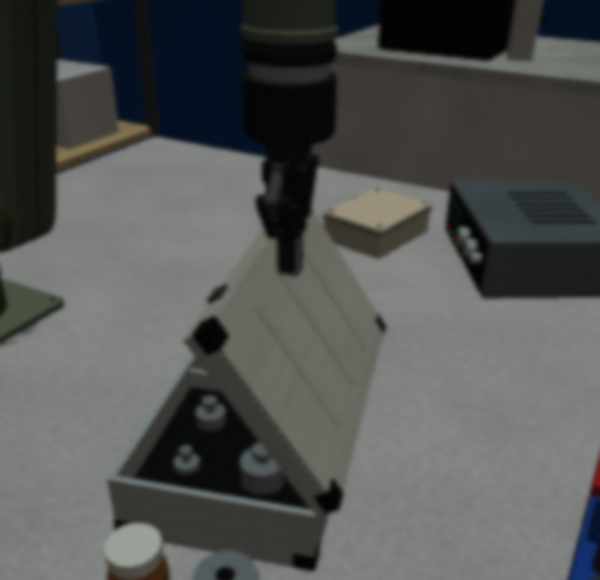

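Call:
send_rows(gripper=[0, 0, 0, 0, 0, 0, 0, 0, 0, 0], dp=[[1.2, 1.1, 0], [1.2, 1, 0], [1, 1, 0], [1.1, 1, 0], [1.2, 0.8, 0], [1.2, 0.8, 0], [1.3, 0.6, 0], [1.3, 0.5, 0], [0.8, 0.2, 0], [0, 0, 0]], turn=[[0, 0, 0], [0, 0, 0], [0, 0, 0], [0, 0, 0], [0, 0, 0], [0, 0, 0], [0, 0, 0], [0, 0, 0], [0, 0, 0], [0, 0, 0]])

```text
t: 11.58
tcp_pos: [0.4777, -0.0397, 0.1123]
orientation: [-0.56, 0.432, 0.561, 0.431]
contact_force: [0.6, -1.6, -0.7]
gripper_width: 0.0002
```

Run:
```python
from h import *
st()
```

```text
t 11.57 tcp case [-5.41  0.02 11.23] F case [ 0.2 -1.7 -0.7] w 0.0
tool axes in case (cols)
 [[-0.001 -1.     0.001]
 [ 0.001  0.001  1.   ]
 [-1.     0.001  0.001]]
j [-0.11  0.29  1.95  0.    0.91 -1.94]
```

Ease down the last 17 mm.

Call:
send_rows(gripper=[0, 0, 0, 0, 0, 0, 0, 0], dp=[[0.4, 0.1, 0], [0.4, 0.1, 0], [0.4, 0.1, 0], [0.3, 0.1, 0], [0.2, 0, 0], [0.1, 0, 0], [0, 0, 0], [0, 0, 0]], turn=[[0, 0, 0], [0, 0, 0], [0, 0, 0], [0, 0, 0], [0, 0, 0], [0, 0, 0], [0, 0, 0], [0, 0, 0]])

```text
t: 12.58
tcp_pos: [0.4739, -0.041, 0.0951]
orientation: [-0.56, 0.432, 0.56, 0.431]
contact_force: [-0.1, -0.4, 0.9]
gripper_width: -0.0002
```

Call:
send_rows(gripper=[0, 0, 0, 0, 0], dp=[[0.1, 0, 0], [0.1, 0, 0], [0.1, 0, 0], [0, 0, 0], [0, 0, 0]], turn=[[0, 0, 0], [0, 0, 0], [0, 0, 0], [0, 0, 0], [0, 0, 0]])

```text
t: 13.2
tcp_pos: [0.474, -0.041, 0.0949]
orientation: [0.561, -0.431, -0.56, -0.431]
contact_force: [-5.7, -0.4, 21.6]
gripper_width: -0.0002
```

Firm stop at z = 94.9 mm (expected 95). Retreat straight up and check.

Call:
send_rows(gripper=[0, 0, 0, 0, 0, 0, 0], dp=[[-1, 0, 0], [-3, 0, 0], [-5, 0, 0], [-5, 0, 0], [-5, 0, 0], [0, 0, 0], [0, 0, 0]], turn=[[0, 0, 0], [0, 0, 0], [0, 0, 0], [0, 0, 0], [0, 0, 0], [0, 0, 0], [0, 0, 0]])

```text
t: 14.08
tcp_pos: [0.4734, -0.0408, 0.2813]
orientation: [-0.56, 0.432, 0.561, 0.431]
contact_force: [-0.2, -0.7, -0.0]
gripper_width: -0.0001
```

Run:
```python
from h import *
st()
p=eyes.grab_frame("scene");cv2.imwrite("pics/s7.png",cv2.resize(p["color"][20:350,100:400],None,fx=1.8,fy=1.8))
W=tocase(world(p));ok=p["z_map"]>0
x,y,z=np.moveaxis(W,-1,0)
a=ok&(abs(x)<.08)&(abs(y)<.13)&(z>.07)&(z<.13);A=W[a];f=np.polyfit(A[:,0],A[:,2],1);print("cover plane",len(A),f)
for q in ["ball_jar_mid","counterweight_mid","driver_grip","disc_mid"]: print(q,[(np.round(r["point"],3),round(r["conf"],2)) for r in eyes.find_in(p,q)[:1]])
```

```text
t 14.07 tcp case [-5.850e+00  2.000e-02  2.813e+01] F case [-0.4 -0.7 -0. ] w -0.0
tool axes in case (cols)
 [[-0.002 -1.     0.   ]
 [ 0.001  0.     1.   ]
 [-1.     0.002  0.001]]
j [-0.11  0.13  1.69  0.    1.32 -1.94]
cover plane 6149 [-0.02325554  0.09506406]
ball_jar_mid [(array([ 0.543, -0.265,  0.051]), 0.79)]
counterweight_mid [(array([ 0.607, -0.239,  0.054]), 0.84)]
driver_grip [(array([0.443, 0.251, 0.025]), 0.64)]
disc_mid []
```

View pics/s7.png

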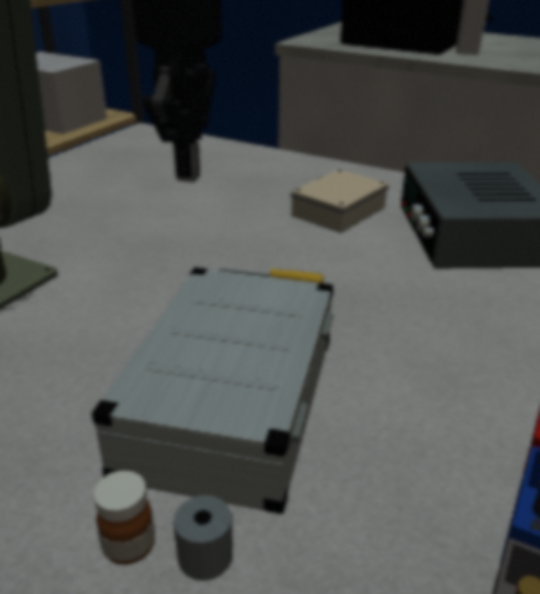

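Run:
```python
from h import *
for n in ["scene","top"]:
    p=eyes.grab_frame(n)
    W=tocase(world(p));ok=p["z_map"]>0
    x,y,z=np.moveaxis(W,-1,0)
    def fit(a):
        A=W[a];G=np.c_[A[:,:2],np.ones(len(A))]
        for _ in range(4):
            s=np.linalg.lstsq(G,A[:,2],rcond=None)[0];r=abs(A[:,2]-G@s);k=r<2.5*np.median(r)+1e-4;A,G=A[k],G[k]
        return len(A),s.round(4)
    print(n,"cover",fit(ok&(abs(x)<.08)&(abs(y)<.13)&(z>.08)&(z<.12)),"bench",fit(ok&(abs(x)<.35)&(abs(y)<.4)&(abs(z)<.015)&((abs(x)>.13)|(abs(y)>.18))))
```

```text
scene cover (5175, array([-0.0016, -0.0006,  0.0956])) bench (47386, array([-0.0002, -0.0007,  0.0005]))
top cover (3844, array([-0.001 ,  0.0016,  0.0957])) bench (49630, array([0.0005, 0.0004, 0.0006]))
```

Both cameras show the cover flat, with a slope of 0.002 rad or less; the −0.023 came from contaminated pixels. I'm handing the job in.

```bash
python3 -c "
from rig import job
print(job.sign_off())"
```

```text
the job is handed in; nothing more can be done
None
```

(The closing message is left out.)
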